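Return a row of specimen pots in reverse order

ROBOT

A 6-joint arm with a two-finger parallel gripper is mounted at the origin on the work surface. World frame = base frame: x ahead of the robot, y to its left, z up, the work surface at z = 0. Lengths are in m, angles in rad, forces in N, time in s.
With the tool pointing down it reaches from about 0.225 to 0.875 m from the base axis. Payload 3.4 kg.
Tool frame: the origin (TCP) lies midway between the tips of the shut fingers; the grasp point (between the pads) lies 19 mm behind it; z points along the fingers, y is the line along which they close (so a half turn about z gives the same grasp; the last joint's range is limited). The gripper opens to 85 mm and grips with 20 to 120 N. Pads are 22 mm wide; open, the fingers measure 114 mm over their backs; the gripper's body (76 mm by 85 mm) begins 54 mm behind the grasp point. The pads swing forward as they close: fully open they stand 13 mm farther back than shut.
Start: joints at [1.047, 0.276, 1.505, -0, 1.361, -0.121], TCP at [0.225, 0.529, 0.231] pointing down, gripper open.
Joint ranges: [-2.89, 2.89], [-0.75, 2.08], [0.22, 2.7], [-1.18, 4.32], [0.11, 2.71], [-2.7, 2.7]. Speed limits (rad/s): [2.57, 2.57, 3.14, 3.14, 3.14, 3.14].

INTERFACE

Orientations are given as a unit quaternion [x, y, z, w].
In Python, from plant import arm, read_camera, camera_info gives the robot as it stands. Calls block until the motion is done:
- arm.goto(position, orientation): joint-space move of the TCP to a pose.
- arm.movel(position, frame=None, speed=0.15, stop_force=None): straight line of the TCP; frame=None keeps the orientation; speed is the mean speed in m/s. With stop_force (N) it stops when the force on the tool has changed by that much, and returns True; else False.
- arm.movej(angles): joint-space move.
- arm.gripper_open() and arm.close_gripper(newtons=None): open the fingers fully, or close them until they stop; newtons is the grip in N (None keeps the last).
- arm.hold(seconds).
- arm.solve_ik(position, orientation): joint angles nearest the present ones, or None.
- arm.get_state(): the state.
- read_camera(name): name is "side" or "top" or "wrist"; returns the picture (420x560x3 uint8, blue, green, red); there is no depth.
- camera_info(name): a dict with "K" (3x3 intrinsics, pixels), "rvec" (rotation vector, rad) and "tvec" (3), from world to camera coordinates, as OpenCV has them. Camera axes: x right, y down, z forward; pixel columns grow to the right and rows downward; lengths in m; the calibration is good to about 2 mm. The wrist camera is an equidistant fisheye: a pixel r from the principal point sees the ray r / f radians off the axis. A picture is of the moment at which its call begins: read the wrist's pose just before it. camera_info takes no time and is no camera call; for the wrist camera it gives the pose at the moment of the call.
A pose or a line that the arm cannot do raises arm.Unreachable and nothing moves.
- arm.finish_job(): hands the job in; it is judged then, once.
The state is a dict: "clock": time; "joints": joint angles; "qd": joint speeds; "tau": joint torques, N m; "eef_pos": TCP position; "tcp_rot": TCP orientation; "contact_force": force on the tool from outside, world axes, zero at the start; "moment": the same for the moment, N m; "width": finger opening in m; "grasp_force": force on a finger pad.
Only numpy, scipy, OpenCV 4.12 (cv2) and the standard library are available. Lean on these libraries where they do the work, as an engineer would, in place of code of your own. Each camera call takes 0.05 s, during which the arm holds its last target. There are 200 camera calls.

TASK

These cases have been read: move the four specimen pots from their coloured holders into the empty return rack, one to each well, in the reverse of the order in which they stand now, so that the pot at the left end of the row comes to the right end of the rack, and so on. Keep the pots upright all the way, stand each one flat on the floor of its well, and leave the dropper bottle where it is.

Things in the scene. Friction and masses are not known exactly. Their poses are not given: they have to be found in the camera images.
- pot_red: Loose specimen pot: upright white round pot, 68 mm tall, with a red screw cap (44 mm across, the top 17 mm) that is fast to it; the body below narrows from 42 to 39 mm at the foot. 90 g more or less. Origin: centre of its underside, z up its axis.
- pot_yellow: Loose specimen pot: upright white round pot, 68 mm tall, with a yellow screw cap (44 mm across, the top 17 mm) that is fast to it; the body below narrows from 42 to 39 mm at the foot. 90 g more or less. Origin: centre of its underside, z up its axis.
- pot_green: Loose specimen pot: upright white round pot, 68 mm tall, with a green screw cap (44 mm across, the top 17 mm) that is fast to it; the body below narrows from 42 to 39 mm at the foot. 90 g more or less. Origin: centre of its underside, z up its axis.
- pot_blue: Loose specimen pot: upright white round pot, 68 mm tall, with a blue screw cap (44 mm across, the top 17 mm) that is fast to it; the body below narrows from 42 to 39 mm at the foot. 90 g more or less. Origin: centre of its underside, z up its axis.
- holder_red: Fixed red square holder, 64 mm wide outside, 58 inside, 24 high, floor 3 mm thick; the red pot stands in it at the start. The four holders stand in one straight row, 66 mm between centres, in any order, on a low grey tray, undersides 8 mm above the table. Origin: centre of the underside; x across the row, away from the robot (within 20 degrees), y along the row to the robot's left, z up.
- holder_yellow: Fixed yellow square holder, 64 mm wide outside, 58 inside, 24 high, floor 3 mm thick; the yellow pot stands in it at the start. The four holders stand in one straight row, 66 mm between centres, in any order, on a low grey tray, undersides 8 mm above the table. Origin: centre of the underside; x across the row, away from the robot (within 20 degrees), y along the row to the robot's left, z up.
- holder_green: Fixed green square holder, 64 mm wide outside, 58 inside, 24 high, floor 3 mm thick; the green pot stands in it at the start. The four holders stand in one straight row, 66 mm between centres, in any order, on a low grey tray, undersides 8 mm above the table. Origin: centre of the underside; x across the row, away from the robot (within 20 degrees), y along the row to the robot's left, z up.
- holder_blue: Fixed blue square holder, 64 mm wide outside, 58 inside, 24 high, floor 3 mm thick; the blue pot stands in it at the start. The four holders stand in one straight row, 66 mm between centres, in any order, on a low grey tray, undersides 8 mm above the table. Origin: centre of the underside; x across the row, away from the robot (within 20 degrees), y along the row to the robot's left, z up.
- return_rack: Fixed rack on the table, left or right of the holders: aluminium walls, black floor, 71 (x) x 269 (y) x 28 mm high, a row of four empty square wells along y, each 61 mm inside, floors 5 mm above its underside, walls 5 mm. Origin: centre of the underside; well centres at x = 0, y = -99, -33, 33, 99 mm. x points away from the robot (within 20 degrees), y to the robot's left, z up.
- oil_bottle: Loose amber dropper bottle with black cap, 34 mm across, 94 mm tall, standing beyond the two rows; to be left alone. Origin: centre of its underside. (A blue slide box, 36 mm high, and a white mug, 85 mm high, stand beyond the rows too.)
Mind the look-alikes: they are no part of the job. What is shaped like the pot_red but pink is not meant.

How it is judged:
By the outcome, as a careful person would: the job done as asked, in the order asked, and still so for the second after the job is handed in, with the robot touching nothing.
It also fails if it takes over 99 s, if anything falls off the work surface, if the arm or the gripper's body presses on something with over 40 N, if the wrist force passes 120 N, or if a joint passes its speed limit or range.

## Working session

There is one attempt and no reset: what is moved stays moved. The work goes in short steps, each a Python script; the robot and the scene stay as the last script left them, time stands still between calls to the robot, and variables do not carry over. Pictures are saved under pics/ and viewed, at most 14 in all, crops included, and the job is handed in when it is done.

```bash
mkdir -p pics; ls
python3 - <<'E'
from plant import arm, read_camera, camera_info
import cv2
for n in ("top","side"):
    cv2.imwrite(f"pics/{n}0.png",read_camera(n)); print(n,camera_info(n))
print(arm.get_state())
E
```

```text
pics
top {'K': array([[394.86889831,   0.        , 281.13240939],
       [  0.        , 394.86889831, 207.07382649],
       [  0.        ,   0.        ,   1.        ]]), 'rvec': array([ 2.20462785, -2.20873626,  0.06797369]), 'tvec': array([-0.01699885,  0.54909519,  0.7786424 ])}
side {'K': array([[429.13870636,   0.        , 279.90875989],
       [  0.        , 429.13870636, 206.39102186],
       [  0.        ,   0.        ,   1.        ]]), 'rvec': array([ 2.24444899, -0.24778963,  0.0996087 ]), 'tvec': array([-0.52138305,  0.10804878,  0.89607037])}
{'clock': 0.1, 'joints': array([ 1.04700546e+00,  2.76552149e-01,  1.50599676e+00,  7.96572336e-06,
        1.36070497e+00, -1.20957457e-01]), 'qd': array([-0.00118588, -0.0011314 , -0.00370785, -0.00045905,  0.00012597,
        0.00123407]), 'tau': array([ 2.64400631e-03, -4.17701769e+01, -2.46404332e+01, -3.68639539e-04,
        5.76898587e-03, -3.23337602e-06]), 'eef_pos': array([0.22516087, 0.52857662, 0.23051847]), 'tcp_rot': array([ 2.00058346e-01,  9.79783633e-01, -7.86592366e-04, -2.66848715e-04]), 'contact_force': array([-0.21713744,  0.61250935,  0.33202651]), 'moment': array([-0.03211626,  0.04203646,  0.04909755]), 'grasp_force': 0.0, 'width': 0.0852726326681921}
```

View pics/top0.png

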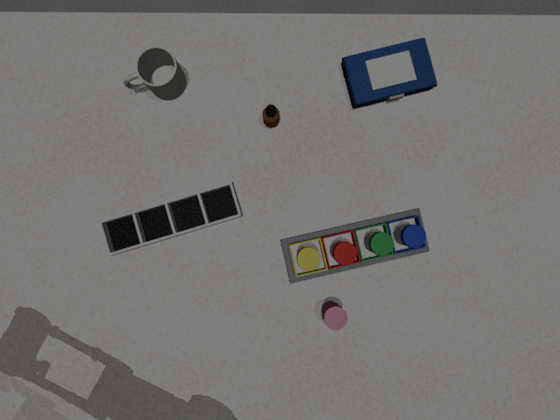

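View pics/side0.png

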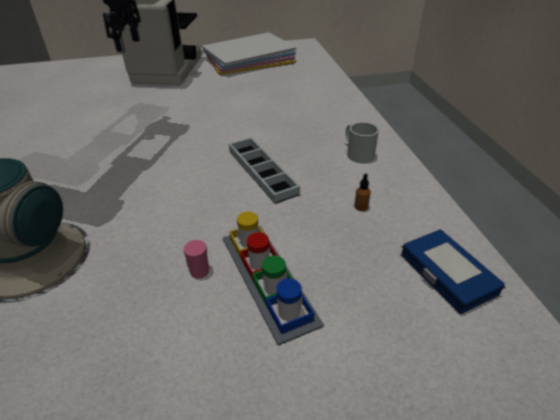

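```bash
cat > see.py <<'E'
import numpy as np, cv2
from scipy.optimize import least_squares
from plant import camera_info
CI={n:camera_info(n) for n in ("top","side")}
def proj(n,P):
    c=CI[n]; return cv2.projectPoints(np.float64(P),c["rvec"],c["tvec"],c["K"],None)[0][:,0]
def cen(q):
    m=cv2.moments(np.float32(q)); return np.array([m["m10"],m["m01"]])/m["m00"]
A=np.linspace(0,2*np.pi,48,endpoint=False); C=np.c_[np.cos(A),np.sin(A)]*.022
HUE=dict(red=(0,6,174),yellow=(20,38,99),green=(45,80,99),blue=(105,128,99))
def caps(imgs,top=.079,only=None):
    out={}
    for c,(lo,hi,lo2) in HUE.items():
        meas={}
        for n,im in imgs.items():
            h,s,v=cv2.split(cv2.cvtColor(im,cv2.COLOR_BGR2HSV))
            m=(((h>=lo)&(h<=hi))|((h>=lo2) if lo2>170 else False))&(s>150)&(v>40)
            m=cv2.morphologyEx(m.astype(np.uint8),cv2.MORPH_OPEN,cv2.getStructuringElement(cv2.MORPH_ELLIPSE,(13,13)))
            if n=="top" : m[:130]=0
            else: m[:,380:]=0
            k,_,st,ce=cv2.connectedComponentsWithStats(m)
            if k<2: print(c,n,"none"); continue
            i=1+np.argmax(st[1:,4]); meas[n]=ce[i]; print(c,n,ce[i].round(1),st[i])
        def pred(n,p):
            q=np.vstack([np.c_[C+p,np.full(48,z)] for z in (top,top-.017)])
            return cen(cv2.convexHull(np.float32(proj(n,q))))
        r=least_squares(lambda p:np.concatenate([pred(n,p)-meas[n] for n in meas]),[.45,0])
        out[c]=r.x; print("  ->",r.x.round(4),"res px",r.fun.round(1))
    return out
E
python3 - <<'E'
from see import *
I={n:cv2.imread(f"pics/{n}0.png") for n in CI}
P=caps(I)
g=I["top"].max(2); m=(g<50).astype(np.uint8); m[:180]=0;m[255:]=0;m[:,:100]=0;m[:,245:]=0
m=cv2.morphologyEx(m,cv2.MORPH_OPEN,np.ones((9,9),np.uint8))
k,_,st,ce=cv2.connectedComponentsWithStats(m); print(st,ce.round(1))
W=np.array(sorted(c for c,s in zip(ce[1:],st[1:]) if s[4]>300))  # left->right
def quad(p,y,z,h=.0305):
    q=np.array([[-h,y-h],[h,y-h],[h,y+h],[-h,y+h]]);c,s=np.cos(p[2]),np.sin(p[2])
    return np.c_[q@np.array([[c,s],[-s,c]])+p[:2],np.full(4,z)]
def pred(p):
    return np.array([cen(cv2.intersectConvexConvex(*(np.float32(proj("top",quad(p,y,z))) for z in (.005,.028)))[1]) for y in (.099,.033,-.033,-.099)])
r=least_squares(lambda p:(pred(p)-W).ravel(),[.5,.2,.17],diff_step=1e-3); print("rack",r.x.round(4),r.fun.round(2))
for n in I:
    for y in (.099,.033,-.033,-.099):
        cv2.polylines(I[n],[np.int32(proj(n,quad(r.x,y,.028)).round())],True,(0,255,255))
    for c,p in P.items(): cv2.polylines(I[n],[np.int32(proj(n,np.c_[C+p,np.full(48,.079)]).round())],True,(255,255,255))
a=I["top"][170:330,90:440]; b=I["side"][120:350,170:340]
a=cv2.resize(a,None,fx=1.4,fy=1.4); b=cv2.resize(b,None,fx=1.7,fy=1.7)
o=np.zeros((400,800,3),np.uint8); o[:a.shape[0],:a.shape[1]]=a; o[:b.shape[0],500:500+b.shape[1]]=b
cv2.imwrite("pics/fit.png",o)
E
```

```text
red top [344.9 253. ] [333 242  25  24 456]
red side [257.7 242.3] [247 232  22  21 360]
  -> [ 0.4617 -0.1338] res px [-0.4 -0.2 -0.1  0.5]
yellow top none
yellow side [247.3 220.5] [238 212  19  18 283]
  -> [ 0.4524 -0.0652] res px [-0.  0.]
green top none
green side [273.3 266.5] [263 256  22  22 378]
  -> [ 0.4788 -0.2005] res px [-0.  0.]
blue top [413.8 236.1] [403 224  22  25 441]
blue side [288.4 290.5] [277 278  24  25 484]
  -> [ 0.4924 -0.2621] res px [-0.7 -0.2 -0.   0.8]
[[     0      0    560    420 231878]
 [   203    188     33     32    853]
 [   171    197     32     33    856]
 [   139    207     31     32    821]
 [   107    217     31     32    792]] [[281.  209.4]
 [218.8 203.5]
 [186.3 213.2]
 [154.1 222.7]
 [122.  232.5]]Traceback (most recent call last):
  File "<stdin>", line 7, in <module>
ValueError: The truth value of an array with more than one element is ambiguous. Use a.any() or a.all()
```

```bash
sed -i 's/(s>150)/(s>100)/' see.py
cat > rackfit.py <<'E'
from see import *
I={n:cv2.imread(f"pics/{n}0.png") for n in CI}
P=caps(I)
W=np.array([[122,232.5],[154.1,222.7],[186.3,213.2],[218.8,203.5]])
def quad(p,y,z,h=.0305):
    q=np.array([[-h,y-h],[h,y-h],[h,y+h],[-h,y+h]]);c,s=np.cos(p[2]),np.sin(p[2])
    return np.c_[q@np.array([[c,s],[-s,c]])+p[:2],np.full(4,z)]
def pred(p):
    return np.array([cen(cv2.intersectConvexConvex(*(np.float32(proj("top",quad(p,y,z))) for z in (.005,.028)))[1]) for y in (.099,.033,-.033,-.099)])
r=least_squares(lambda p:(pred(p)-W).ravel(),[.5,.2,.17],diff_step=1e-3); print("rack",r.x.round(4),r.fun.round(2))
for n in I:
    for y in (.099,.033,-.033,-.099):
        cv2.polylines(I[n],[np.int32(proj(n,quad(r.x,y,.028)).round())],True,(0,255,255))
    for c,p in P.items(): cv2.polylines(I[n],[np.int32(proj(n,np.c_[C+p,np.full(48,.079)]).round())],True,(255,255,255))
a=I["top"][170:330,90:440]; b=I["side"][120:350,170:340]
a=cv2.resize(a,None,fx=1.4,fy=1.4); b=cv2.resize(b,None,fx=1.7,fy=1.7)
o=np.zeros((400,800,3),np.uint8); o[:a.shape[0],:a.shape[1]]=a; o[:b.shape[0],500:500+b.shape[1]]=b
cv2.imwrite("pics/fit.png",o)
E
python3 rackfit.py
```

```text
red top [345.2 253.1] [333 242  26  24 475]
red side [257.6 242.2] [247 232  23  22 385]
  -> [ 0.4616 -0.1344] res px [-0.4 -0.3 -0.1  0.8]
yellow top [308.  258.5] [297 247  23  25 440]
yellow side [247.2 220.7] [237 211  21  20 325]
  -> [ 0.4518 -0.0663] res px [-0.  -0.2 -0.2  0.2]
green top [381.7 243.9] [371 232  22  25 447]
green side [273.  266.2] [262 255  23  23 405]
  -> [ 0.4781 -0.202 ] res px [-0.7 -0.2  0.   0.9]
blue top [414.  236.3] [403 224  23  26 460]
blue side [288.4 290.7] [276 278  26  26 525]
  -> [ 0.4921 -0.2626] res px [-0.7 -0.2 -0.1  0.9]
rack [0.528  0.2021 0.2909] [-0.01 -0.07  0.2   0.06  0.15 -0.06 -0.35  0.07]
```

View pics/fit.png

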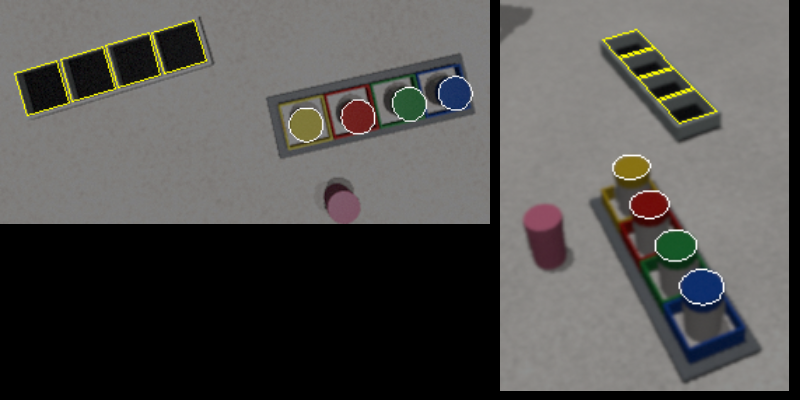

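The overlay matches: the caps in the top picture (yellow 308,258; red 345,253; green 382,244; blue 414,236) and the four wells fit within about 1 px. From the left, the row stands yellow, red, green, blue, so the rack gets blue, green, red, yellow. I'll start with yellow, going to the right end.

```bash
cat > job.py <<'E'
import numpy as np, cv2
from plant import arm, read_camera
POT=dict(red=(.4616,-.1344),yellow=(.4518,-.0663),green=(.4781,-.202),blue=(.4921,-.2626))
RACK=np.array([.528,.2021]); PSI_R=.2909; PSI_H=.2025
WELL=dict(blue=.099,green=.033,red=-.033,yellow=-.099)
def quat(psi):
    f=(psi+np.pi/2)/2; return [np.cos(f),np.sin(f),0,0]
ZG,UP=.048,.150
def pos(p,z): return [float(p[0]),float(p[1]),z]
def log(t):
    s=arm.get_state(); print(t,round(s["clock"],2),"w",round(s["width"],4),"g",round(s["grasp_force"],1),"F",s["contact_force"].round(1),"p",s["eef_pos"].round(4))
def pick(c):
    p=POT[c]
    arm.goto(pos(p,UP),quat(PSI_H)); log("above")
    print("stop",arm.movel(pos(p,ZG),speed=.12,stop_force=8))
    arm.close_gripper(30); log("closed")
    arm.movel(pos(p,UP),speed=.15); log("lifted")
def place(c):
    p=RACK+WELL[c]*np.array([-np.sin(PSI_R),np.cos(PSI_R)])
    arm.goto(pos(p,UP),quat(PSI_R)); log("over well")
    arm.movel(pos(p,ZG-.006+.006),speed=.12)
    print("stop",arm.movel(pos(p,ZG-.006-.004),speed=.02,stop_force=3)); log("down")
    arm.gripper_open(); arm.movel(pos(p,UP),speed=.2); log("done "+c)
E
python3 - <<'E'
from job import *
pick("yellow")
a,b=read_camera("wrist"),read_camera("side")
o=np.zeros((300,800,3),np.uint8); o[:,:400]=cv2.resize(a,(400,300)); o[:,400:]=cv2.resize(b,(400,300)); cv2.imwrite("pics/lift.png",o)
E
```

```text
above 2.39 w 0.0852 g 0.0 F [ 0.2 -0.4  0.5] p [ 0.4521 -0.0657  0.1501]
stop False
closed 3.85 w 0.0427 g 30.2 F [-1.4  0.1  6. ] p [ 0.452  -0.0664  0.0486]
lifted 4.68 w 0.043 g 30.6 F [-0.2 -0.5 -1.7] p [ 0.451  -0.066   0.1491]
```

View pics/lift.png

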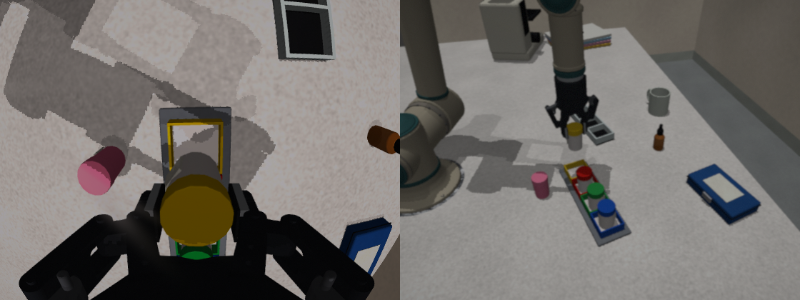

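The yellow pot hangs upright between the pads (wrist 197,210; side 575,133) and is clear of its holder. Next I'll place it.

Run:
```python
from job import *
place("yellow")
pick("red")
a,b=read_camera("top"),read_camera("side")
o=np.zeros((420,800,3),np.uint8); o[:300,:400]=cv2.resize(a[150:360,60:340],(400,300)); o[:300,400:]=cv2.resize(b[60:270,130:410],(400,300)); cv2.imwrite("pics/p1.png",o)
```

```text
over well 5.61 w 0.0428 g 30.6 F [-1.1 -1.  -2.2] p [0.5554 0.1064 0.1493]
stop True
down 6.99 w 0.0428 g 31.1 F [-0.1  0.   4.5] p [0.5569 0.1073 0.0426]
done yellow 8.18 w 0.0856 g 0.0 F [ 0.2  0.5 -0.9] p [0.5556 0.1072 0.1492]
above 9.2 w 0.0854 g 0.0 F [0.2 0.7 0.9] p [ 0.4619 -0.1338  0.1495]
stop False
closed 10.68 w 0.0431 g 30.2 F [-1.8  0.4  6.2] p [ 0.4619 -0.1346  0.0487]
lifted 11.51 w 0.0428 g 30.6 F [-0.3  0.5 -0.4] p [ 0.4608 -0.134   0.1491]
```

View pics/p1.png

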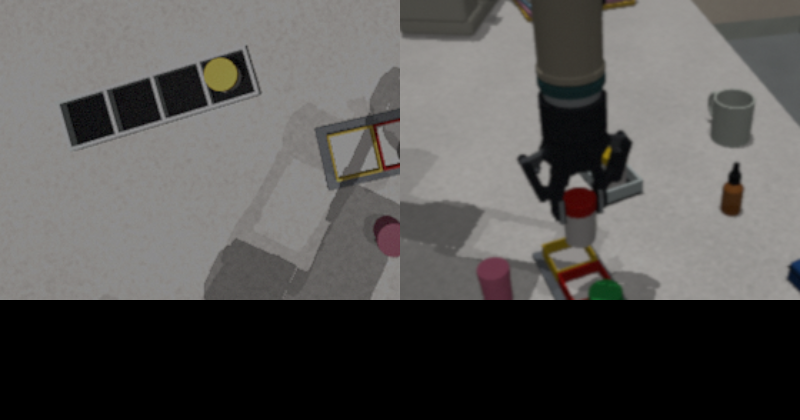

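Yellow stands in the right-end well (221,74), and it touched down at the expected height. Red is held upright. I'll carry on with the rest, then check.

Run:
```python
from job import *
place("red")
for c in ("green","blue"):
    pick(c)
    s=arm.get_state()
    if not .041<s["width"]<.046: raise SystemExit("bad grip "+c)
    place(c)
arm.movej([1.047,.276,1.505,0,1.361,-.121])
arm.movej([-0.9,.276,1.505,0,1.361,-.121])
a,b=read_camera("top"),read_camera("side"); log("end")
cv2.imwrite("pics/top_end.png",a); cv2.imwrite("pics/side_end.png",b)
o=np.zeros((600,800,3),np.uint8); o[:300,:400]=cv2.resize(a[150:360,60:340],(400,300)); o[:300,400:]=cv2.resize(b[120:225,200:340],(400,300)); o[300:,:400]=cv2.resize(a,(400,300));o[300:,400:]=cv2.resize(b,(400,300)); cv2.imwrite("pics/end.png",o)
from see import caps
caps(dict(top=a,side=b),top=.073)
for c,y in WELL.items(): print(c,(RACK+y*np.array([-np.sin(PSI_R),np.cos(PSI_R)])).round(4))
```

```text
over well 12.81 w 0.0432 g 30.6 F [ 1.3 -0.5  0.1] p [0.5374 0.1694 0.1498]
stop True
down 14.19 w 0.0427 g 30.9 F [-1.1  0.1  5.2] p [0.538  0.1706 0.0427]
done red 15.38 w 0.0851 g 0.0 F [ 0.4  0.  -1.1] p [0.5367 0.1703 0.1492]
above 16.79 w 0.0855 g 0.0 F [-1.7  0.1  0.1] p [ 0.4784 -0.2011  0.1497]
stop False
closed 18.27 w 0.0429 g 30.3 F [-1.6  0.3  5. ] p [ 0.4784 -0.2022  0.0487]
lifted 19.1 w 0.0431 g 30.5 F [ 0.2  0.7 -0.7] p [ 0.4774 -0.2016  0.149 ]
over well 20.71 w 0.0431 g 30.5 F [ 0.8 -0.3 -0.5] p [0.5188 0.2327 0.1498]
stop True
down 22.09 w 0.0431 g 30.9 F [-1.4 -0.5  3.9] p [0.5191 0.234  0.0427]
done green 23.28 w 0.0852 g 0.0 F [-0.5  0.7  0.2] p [0.5178 0.2335 0.1492]
above 25.09 w 0.0855 g 0.0 F [-0.5  0.3  0.1] p [ 0.4925 -0.2617  0.1499]
stop False
closed 26.56 w 0.0428 g 30.6 F [-0.9 -0.1  5.4] p [ 0.4923 -0.2628  0.0486]
lifted 27.39 w 0.0432 g 30.6 F [ 0.6  0.  -1.2] p [ 0.4914 -0.2621  0.149 ]
over well 29.41 w 0.0428 g 30.6 F [ 0.9 -0.1 -1.2] p [0.5001 0.296  0.1499]
stop True
down 30.79 w 0.0425 g 31.0 F [-0.6 -0.1  4.8] p [0.5001 0.2973 0.0427]
done blue 31.98 w 0.0859 g 0.0 F [-0.3  0.3 -0.1] p [0.4989 0.2966 0.1492]
end 36.77 w 0.0855 g 0.0 F [ 0.2 -0.7 -0.6] p [ 0.4096 -0.4034  0.2313]
red top [179.2 212.1] [168 200  23  25 452]
red side none
  -> [0.5376 0.1724] res px [-0. -0.]
yellow top [214.  201.5] [203 190  23  24 452]
yellow side [281.  169.5] [275 162  13  16 160]
  -> [0.5582 0.1075] res px [ 0.2 -0.5 -0.9 -0.2]
green top [144.5 222. ] [133 211  24  24 439]
green side none
  -> [0.5193 0.2365] res px [-0. -0.]
blue top [109.5 232.5] [ 98 221  24  24 443]
blue side none
  -> [0.5001 0.3007] res px [-0.  0.]
blue [0.4996 0.2969]
green [0.5185 0.2337]
red [0.5375 0.1705]
yellow [0.5564 0.1073]
```

View pics/end.png

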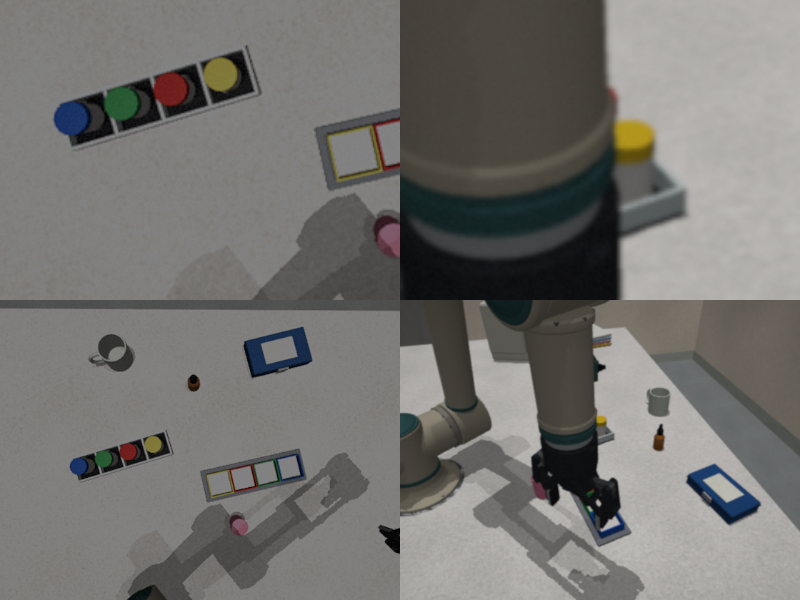

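The top picture shows blue, green, red, yellow from left to right (full-frame pixels 109,232; 144,222; 179,212; 214,201). Each cap is within 4 mm of its well centre. All four touched down at the expected height, the bottle hasn't moved, and the arm is clear, so I'm handing in.

```bash
python3 -c "
from plant import arm
print(arm.finish_job())"
```

```text
the job is handed in; nothing more can be done
None
```

The job is handed in: the four pots stand in the return rack in reversed order (blue, green, red, yellow from the left), each upright in its own well, with the dropper bottle left where it was; it took about 37 of the 99 s.

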